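Refit the quick-change drive gear

ROBOT

A 7-joint arm with a two-finger parallel gripper is mounted at the origin on a cart in front of the work surface, level with it; the furniture and walls round the work are solid. World frame = base frame: x ahead of the robot, y to its left, z up, the work surface at z = 0. Lengths are in m, angles in rad, forces in N, time in s.
With the tool pointing down it reaches from about 0.4 to 0.85 m from the base axis. Payload 10.4 kg.
Tool frame: the origin (TCP) lies at the very end of the fingers, on their centre line; the grasp point (between the pads) lies 19 mm behind it; z points along the fingers, y is the line along which they close (so a half turn about z gives the same grasp; the last joint's range is limited). The gripper opens to 87 mm and grips with 3 to 60 N. Pads are 19 mm wide; open, the fingers measure 117 mm over their backs; the gripper's body (75 mm by 190 mm) begins 51 mm behind the grasp point.
Start: joints at [1.292, 0.332, -0.065, 1.46, 0.022, 1.35, -0.088], TCP at [0.158, -0.605, 0.223] pointing down, gripper open.
Joint ranges: [-2.6, 2.6], [-0.5, 2.12], [-1.47, 1.34], [0.16, 2.42], [-1.27, 4.41], [0.06, 2.06], [-2.6, 2.6]. Speed limits (rad/s): [2.22, 2.22, 2.79, 2.79, 3.14, 3.14, 3.14].

INTERFACE

Orientations are given as a unit quaternion [x, y, z, w].
In Python, from bench import r gives the robot as it stands.
- The arm moves only by the shell command python3 -m crank 'ROWS' [FORCE]. ROWS is JSON, a list that holds one entry, the list of rows, each a list of 5 numbers: the shift along the tool's x, y, z in mm, then the turn about the tool's z in degrees, then the opening, from -1 (shut) to 1 (fully open). A call has 1 to 20 rows; each row is the pose to reach, as a shift and turn from the pose commanded when the call began, along the tool's axes at that moment; what a row does not reach only later rows make up. A row lasts 1/10 s, in which the tool goes at most 50 mm and 8.59 degrees, less where a joint would pass 70% of its speed; a pose out of reach is approached as far as the arm can. A call with a gripper value outside its range is refused whole. The fingers move at their own pace and stop on an object; FORCE is the grip in N (left out, the last holds). Time passes only in rows, so rows that repeat a pose let the fingers close. It gives the time, the measured TCP pose, the force, the opening and the grip force at its end, in the units of the state.
- r.read_state(): the state, without advancing time (a new reading comes with each control period).
- r.camera(name): name is "scene" or "top" or "wrist"; returns a dict with "image" (400x640x3 uint8, red, green, blue), "vfov" (degrees; the focal length in pixels is half the picture's height over the tangent of half this angle, whatever the lens; pixels are square), "cx", "cy" (the principal point, pixels), "eye" and "attitude" of the camera in the world. Camera axes: x right, y down, z forward; pixel columns grow to the right and rows downward; lengths in m; the calibration is good to about 2 mm. A picture is of the moment at which its call begins. There is no depth.
- r.close_job(): hands the job in; it is judged then, once.
The state is a dict: "time": time; "joint_positions": joint angles; "joint_vel": joint speeds; "joint_torque": joint torques, N m; "ee_pos": TCP position; "eef_rot": TCP orientation; "ft_force": force on the tool from outside, world axes, zero at the start; "torque": the same for the moment, N m; "width": finger opening in m; "grip_force": force on a finger pad.
Only numpy, scipy, OpenCV 4.12 (cv2) and the standard library are available. Lean on these libraries where they do the work, as an engineer would, in place of code of your own. Each camera call takes 0.05 s, during which the arm holds its last target. There are 200 camera calls.

TASK

The drive gear has been cleaned and is clipped in its parking dock: pinch its two orange release tabs together to free it and lift it out. Put it back on the blue drive unit's upright flatted shaft, feeling for the rotation at which the D-shaped bore matches the flat, and push it down until it sits fully home and level on the steel collar, then let go of it. Leave the black sample tin, the brush and the timer where they are.

Things in the scene. Friction and masses are not known exactly. Their poses are not given: they have to be found in the camera images.
- drive_gear: Quick-change drive gear, loose, about 0.24 kg. Origin: centre of its underside; z up. White toothed rim 65 mm across, z 0 to 10 mm; grey hub 48 mm along x, 31 mm along y, z 10 to 42 mm. A D-shaped bore runs right through along z: 25.5 mm diameter, its flat 5.25 mm from the axis on the -x side (red mark on the hub's top on that side); 1.5 mm chamfer round its lower mouth, none at the flat.
- tabs (a point): Point on the gear's axis 32 mm above its underside, midway between the two orange release tabs; axes as the gear's. Hold the gear here: tab pads on the +y and -y sides, 26 mm wide along x, from 20 mm below to 8 mm above this point, 60 mm over both when out, 49 mm when pushed fully in. Each is sprung (6 N fully in): grip with 15 N or more and keep gripping.
- dock: Fixed grey parking dock: base plate 104 x 104 mm, 10 mm thick. Origin: centre of its underside, z up. The gear stands on the plate over a black D-shaped spigot (23 mm diameter, 24 mm high, 1.2 mm slack), its axes parallel to the dock's.
- hooks (a point): On the dock's axis, level with the tops of its four orange-topped hooks (34 mm above its underside); axes as the dock's. Hooks at x = +-17.5 to 28 mm, y = +-30 to 41 mm reach over ears on the tabs' feet, so the gear is held down until both tabs are fully pinched; then it lifts straight up. Between the hooks, |x| < 17.5 mm is free for the fingers.
- drive_unit: Fixed blue drive unit, 130 x 116 mm, 55 mm high. Origin: centre of its underside; its front (black panel with dial) faces its -x, z up. The upright steel output shaft stands in the middle of its top.
- seat (a point): Centre of the top face of the drive unit's steel collar (38 mm diameter), 60 mm above the unit's underside, on the shaft's axis; axes as the drive unit's. The gear is home when its origin lies here. With the rotation wrong by more than about 0.15 rad the gear stays up on the shaft's tip, 32 mm above home.
- shaft_tip (a point): Shaft's top centre, 32 mm above seat; unit's axes, not the shaft's. Shaft 24 mm diameter, one flat 4.5 mm from the axis, 1.5 mm chamfer at the top (0.5 mm at the flat). The flat faces the unit's front (-x) give or take up to 1.2 rad (70 deg), not measured: feel or look for it. Shaft is stiff to turn (1 N m): it stays put when the gear is turned lightly on its tip.
- sample_tin: Bystander: black sample tin, 65 mm diameter, 68 mm high, standing; origin: centre of its underside.
- brush: Bystander: round bristle brush lying, 156 x 22 x 22 mm, long axis x; origin: centre of its underside.
- timer: Bystander: small white timer, 66 x 58 x 19 mm; origin: centre of its underside.
Things that resemble listed ones, but are neither listed nor needed, are in the scene too. What is shaped like the dock but purple is not meant.

How it is judged:
By the outcome, as a careful person would: the job done as asked, in the order asked, and still so for the second after the job is handed in, with the robot touching nothing.
It also fails if it takes over 67 s, if anything falls off the work surface, if the arm or the gripper's body presses on something with over 40 N, if the wrist force passes 120 N, or if a joint passes its speed limit or range.

## Working session

There is one attempt and no reset: what is moved stays moved. The work goes in short steps, Python scripts to look and compute and a shell command to move; the robot and the scene stay as the last step left them, time stands still between calls to the robot, and variables do not carry over. Pictures are saved under pics/ and viewed, at most 10 in all, crops included, and the job is handed in when it is done.

```bash
mkdir -p pics; ls; cat > h.py <<'E'
import numpy as np, cv2
from scipy.spatial.transform import Rotation as R
from bench import r
def cam(name,save=None):
    c=r.camera(name)
    if save: cv2.imwrite('pics/'+save,c['image'][:,:,::-1])
    return c
def ray(c,u,v):
    f=200/np.tan(np.radians(c['vfov'])/2)
    d=np.array([(u-c['cx'])/f,(v-c['cy'])/f,1.0])
    a=np.array(c['attitude']); M=R.from_quat(a).as_matrix() if a.size==4 else a
    return np.array(c['eye']),M@d
def onz(c,u,v,z):
    e,d=ray(c,u,v); return e+d*(z-e[2])/d[2]
E
python3 - <<'E'
from h import *
for n in("scene","top"):
    c=cam(n,n+"0.png"); print(n,{k:v for k,v in c.items() if k!='image'})
s=r.read_state(); print(s)
E
```

```text
pics
scene {'vfov': 44.37153661032935, 'cx': 326.8142362045058, 'cy': 198.2956344648558, 'eye': array([0.20397848, 0.33643154, 0.90122247]), 'attitude': array([-0.27358251,  0.89346588, -0.34208229,  0.09925237])}
top {'vfov': 45.708044043293185, 'cx': 316.65857374355267, 'cy': 199.23862277381846, 'eye': array([ 0.45030783, -0.24724846,  0.98212016]), 'attitude': array([-0.69545988,  0.71547242, -0.05056604,  0.04333404])}
{'time': 0.1, 'joint_positions': array([ 1.29243348,  0.33279276, -0.0647094 ,  1.46080261,  0.02163219,
        1.34990716, -0.08850149]), 'joint_vel': array([ 1.33711870e-03, -7.09821985e-04,  5.58770580e-05, -3.25170321e-03,
       -9.59002845e-04,  1.21545189e-03, -1.04593964e-03]), 'joint_torque': array([ 1.58142524e-03, -6.24545074e+01,  2.45952280e-02, -3.90712309e+01,
       -6.14150846e-02,  3.66928848e-02,  6.37493395e-05]), 'ee_pos': array([ 0.15802543, -0.60435794,  0.22186961]), 'eef_rot': array([ 9.91832052e-01,  1.27549258e-01, -1.17742758e-04, -5.95156295e-04]), 'ft_force': array([ 0.30265143, -0.45834659,  0.12769825]), 'torque': array([ 0.00200901,  0.01387415, -0.00647758]), 'grip_force': 0.0, 'width': 0.08750237458826385}
```

View pics/scene0.png

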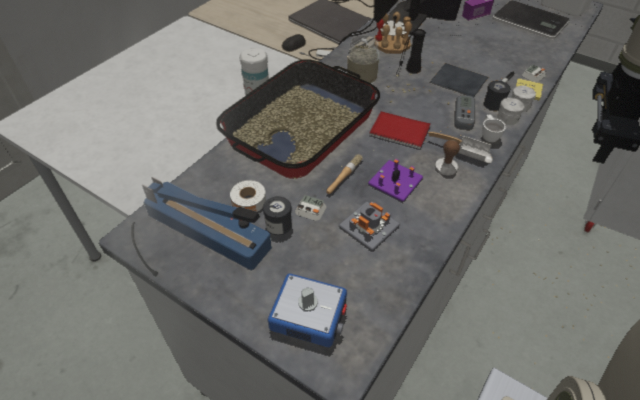

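View pics/top0.png

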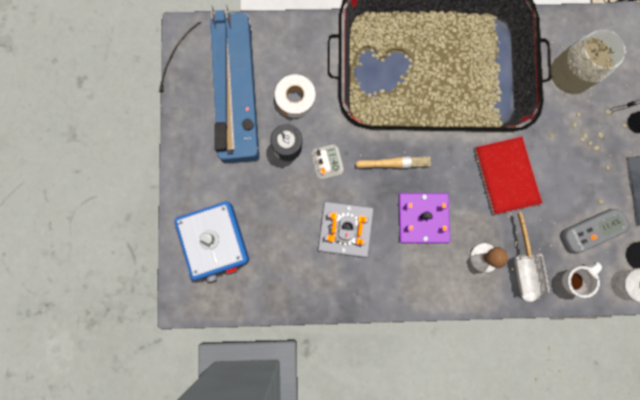

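The top view shows the dock with the gear at (347,230), the drive unit at (211,242), the tin at (286,142), the timer at (328,161) and the brush at (393,163). The purple decoy is at (424,218). Next I'll zoom in and measure.

```bash
python3 - <<'E'
from h import *
c=cam("top"); im=c['image'][:,:,::-1]
a=cv2.resize(im[190:270,300:390],None,fx=4.4,fy=4.4,interpolation=cv2.INTER_CUBIC)
b=cv2.resize(im[195:290,170:255],None,fx=4.4,fy=4.4,interpolation=cv2.INTER_CUBIC)
o=np.zeros((420,800,3),np.uint8); o[:a.shape[0],:a.shape[1]]=a; o[:b.shape[0],410:410+b.shape[1]]=b
cv2.imwrite('pics/z1.png',o)
print(onz(c,347,230,.04),onz(c,211,242,.055),onz(c,211,278,.03))
hsv=cv2.cvtColor(im,cv2.COLOR_BGR2HSV)
roi=np.zeros(im.shape[:2],np.uint8); roi[190:270,305:385]=255
m=cv2.inRange(hsv,(5,150,120),(20,255,255))&roi
n,l,st,ce=cv2.connectedComponentsWithStats(m)
for i in range(1,n):
    if st[i,4]>5: print('orange',st[i],ce[i],onz(c,*ce[i],.04))
roi[:]=0; roi[190:290,165:260]=255
m=cv2.inRange(hsv,(100,120,60),(125,255,255))&roi
cn=max(cv2.findContours(m,cv2.RETR_EXTERNAL,2)[0],key=cv2.contourArea); q=cv2.minAreaRect(cn);print(q,[onz(c,*p,.05).round(4) for p in cv2.boxPoints(q)])
w=cv2.inRange(hsv,(0,0,150),(180,60,255))&roi
cn=max(cv2.findContours(w,cv2.RETR_EXTERNAL,2)[0],key=cv2.contourArea); q=cv2.minAreaRect(cn);P=[onz(c,*p,.055) for p in cv2.boxPoints(q)];print('white',q,np.round(P,4),np.mean(P,0))
E
```

```text
[ 0.51278807 -0.31721745  0.04      ] [ 0.49597251 -0.05077904  0.055     ] [ 0.42622986 -0.04552028  0.03      ]
orange [328 213   8  29 114] [332.24561404 228.28070175] [ 0.5170353  -0.28801724  0.04      ]
orange [358 216   8  20  79] [360.58227848 224.97468354] [ 0.52201878 -0.34462822  0.04      ]
orange [357 237   6   8  33] [359.18181818 241.12121212] [ 0.49007901 -0.34053232  0.04      ]
((210.93333435058594, 240.45176696777344), (66.29462432861328, 60.46543884277344), 72.75853729248047) [array([0.5459, 0.0264, 0.05  ]), array([ 0.5784, -0.0871,  0.05  ]), array([ 0.4531, -0.1247,  0.05  ]), array([ 0.422 , -0.0129,  0.05  ])]
white ((209.1708221435547, 239.94662475585938), (58.46189880371094, 52.019161224365234), 72.6459732055664) [[ 0.5412  0.0182  0.055 ]
 [ 0.5691 -0.0787  0.055 ]
 [ 0.4593 -0.112   0.055 ]
 [ 0.4324 -0.0164  0.055 ]] [ 0.50050891 -0.04722222  0.055     ]
```

View pics/z1.png

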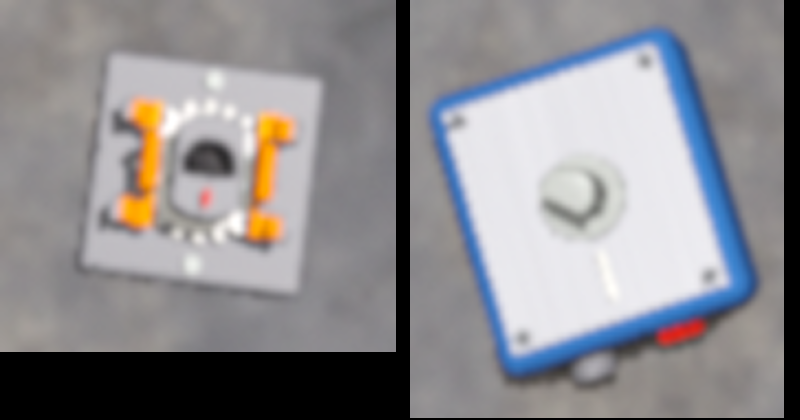

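The gear's red mark is on the robot side, so its x axis points up in the image. The shaft flat faces down-left in the image, at a heading of about 150°.

```bash
cat >> h.py <<'E'
def delta(p,yaw):
    "move for TCP to world p (m) and tool-x yaw (deg): tool mm + turn deg"
    s=r.read_state(); M=R.from_quat(s['eef_rot'])
    x=M.as_matrix()[:,0]; y0=np.degrees(np.arctan2(x[1],x[0]))
    return (M.inv().apply(np.array(p)-s['ee_pos'])*1e3).round(1), round((y0-yaw+180)%360-180,2), 'yaw now',round(y0,2)
def ang(a,b): d=b-a; return np.degrees(np.arctan2(d[1],d[0]))
E
python3 - <<'E'
from h import *
c=cam("top"); A=lambda u,v,z:onz(c,300+u/4.4,190+v/4.4,z)
B=lambda u,v,z:onz(c,170+(u-410)/4.4,195+v/4.4,z)
P=[A(*p,.01) for p in((110,52),(325,78),(300,293),(80,267))]
print(np.mean(P,0),ang(P[3],P[0]),ang(P[2],P[1]),ang(P[1],P[0])-90,ang(P[2],P[3])-90)
ctr=np.mean(P,0)
print('dots',ang(A(193,265,.01),A(215,80,.01)), (A(193,265,.01)+A(215,80,.01))/2)
print('flat chord',ang(B(583,225,.092),B(545,205,.092)), 'shaft', B(578,195,.092), 'collar',B(583,197,.06))
W=[B(*p,.055) for p in((440,107),(655,42),(733,290),(510,360))]
print('unit yaw',ang(W[3],W[0]),ang(W[2],W[1]),np.mean(W,0))
print(delta([ctr[0],ctr[1],.2],ang(P[3],P[0])))
E
```

```text
[ 0.51679536 -0.31812197  0.01      ] -9.668136623614636 -9.156200226263193 -8.548589291524863 -8.348398508076656
dots -8.907721062460233 [ 0.51669975 -0.3182412   0.01      ]
flat chord 61.020949679500106 shaft [ 0.49929604 -0.05336471  0.092     ] collar [ 0.50011682 -0.04858942  0.06      ]
unit yaw 15.785056582570856 16.978033963175204 [ 0.49962268 -0.04817182  0.055     ]
(array([ 419.5, -186.2,   22.2]), np.float64(24.32), 'yaw now', np.float64(14.66))
```

```bash
python3 -m crank '[[[420,-186,15,23.6,1],[420,-186,15,23.6,1],[420,-186,15,23.6,1],[420,-186,15,23.6,1],[420,-186,15,23.6,1],[420,-186,15,23.6,1],[420,-186,15,23.6,1],[420,-186,15,23.6,1],[420,-186,15,23.6,1],[420,-186,15,23.6,1],[420,-186,15,23.6,1],[420,-186,15,23.6,1],[420,-186,15,23.6,1],[420,-186,15,23.6,1]]]' 40; python3 - <<'E'
from h import *
c=cam("wrist","w1.png"); print(c['eye'],c['attitude'],c['vfov'],c['cx'],c['cy']); print(delta([.5167,-.3182,.2],-9))
E
```

```text
time: 1.6
ee_pos: [0.5163, -0.3201, 0.2077]
eef_rot: [0.997, -0.079, -0.0, 0.0]
ft_force: [-0.4, 0.1, 0.4]
width: 0.0874
grip_force: 0.0
[ 0.58401887 -0.33141669  0.36961679] [-0.6435688   0.75494747  0.0955443  -0.08212674] 68.65185709217685 320.4425512356517 199.0916479345652
(array([-0. , -1.6,  7.7]), np.float64(-0.07), 'yaw now', np.float64(-9.07))
```

View pics/w1.png

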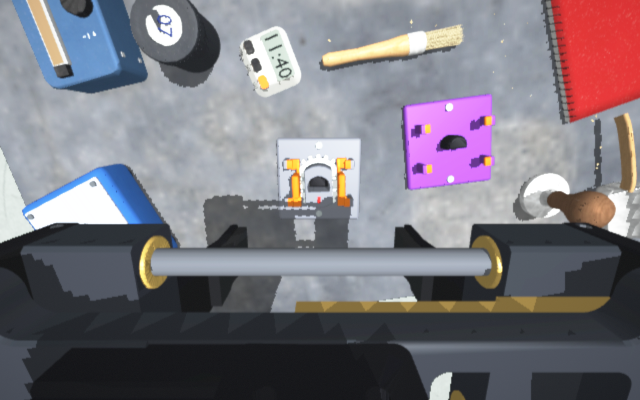

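The wrist view shows the dock's far edge running from (277,141) to (360,139), with its white dot at (319,145). The tabs are at (296,185) and (343,185), and everything lines up with the tool. I'll check the lateral offset from these before descending.

```bash
python3 - <<'E'
from h import *
c=cam("wrist"); im=c['image'][:,:,::-1]; hsv=cv2.cvtColor(im,cv2.COLOR_BGR2HSV)
m=cv2.inRange(hsv,(5,150,60),(20,255,255)); m[:130]=0;m[215:]=0;m[:,:275]=0;m[:,365:]=0
n,l,st,ce=cv2.connectedComponentsWithStats(m)
C=[]
for i in range(1,n):
    if st[i,4]>20: print(st[i],onz(c,*ce[i],.042))
print('dot',onz(c,319,145,.01),'edge yaw',ang(onz(c,360,139,.01),onz(c,277,141,.01))-90,'spigot top', onz(c,318,184,.034))
mid=onz(c,319.5,185,.042); print(mid)
d=np.array([np.cos(np.radians(-9)),np.sin(np.radians(-9))]);print('ctr from dot est',onz(c,319,145,.01)[:2]-.042*d)
E
```

```text
[342 160   8   9  22] [ 0.53500828 -0.35128853  0.042     ]
[338 171  12  36 181] [ 0.50303411 -0.34336571  0.042     ]
[288 172  14  35 169] [ 0.51287782 -0.29077919  0.042     ]
dot [ 0.55958007 -0.32572671  0.01      ] edge yaw -7.721749906246799 spigot top [ 0.51707822 -0.31779658  0.034     ]
[ 0.51726032 -0.3196182   0.042     ]
ctr from dot est [ 0.51809716 -0.31915646]
```

```bash
python3 -m crank '[[[0.5,-1.5,45,0,1],[0.5,-1.5,90,0,1],[0.5,-1.5,130,0,1],[0.5,-1.5,150,0,1],[0.5,-1.5,165,0,1],[0.5,-1.5,175,0,1],[0.5,-1.5,182,0,1],[0.5,-1.5,182,0,1],[0.5,-1.5,182,0,1]]]' 40; python3 - <<'E'
from h import *
print(delta([.517,-.3187,.025],-9)); s=r.read_state(); print(s['ft_force'])
cam("scene","s1.png")
E
```

```text
time: 2.6
ee_pos: [0.5187, -0.3174, 0.0265]
eef_rot: [0.997, -0.078, 0.001, 0.0]
ft_force: [0.2, -0.5, 0.6]
width: 0.0869
grip_force: 0.0
(array([-1.5,  1.5,  1.5]), np.float64(0.05), 'yaw now', np.float64(-8.95))
[ 0.23560802 -0.4692321   0.57538664]
```

```bash
python3 -m crank '[[[-1,1,1,0,1],[-1,1,1,0,-1],[-1,1,1,0,-1],[-1,1,1,0,-1],[-1,1,1,0,-1],[-1,1,1,0,-1],[-1,1,1,0,-1],[-1,1,1,0,-1],[-1,1,1,0,-1],[-1,1,1,0,-1]]]' 40; python3 - <<'E'
from h import *
s=r.read_state(); print(s['ft_force'],s['torque'],s['ee_pos'],s['width'])
E
```

```text
time: 3.65
ee_pos: [0.5172, -0.318, 0.025]
eef_rot: [0.997, -0.078, 0.0, 0.0]
ft_force: [-1.3, 1.4, 5.6]
width: 0.0475
grip_force: 40.0
[-1.30106704  1.38126551  5.58380691] [0.28681356 0.37444469 0.02273861] [ 0.51724106 -0.31797013  0.02502418] 0.04747625588906168
```

```bash
python3 -m crank '[[[0,0,-3,0,-1],[0,0,-6,0,-1],[0,0,-10,0,-1],[0,0,-10,0,-1]]]' 40
```

```text
time: 4.05
ee_pos: [0.5173, -0.3181, 0.0351]
eef_rot: [0.997, -0.078, 0.0, 0.0]
ft_force: [0.1, 0.2, -2.2]
width: 0.0473
grip_force: 40.0
```

```bash
python3 -m crank '[[[0,0,-30,0,-1],[0,0,-75,0,-1],[0,0,-120,0,-1],[-30,-40,-150,5,-1],[-60,-85,-165,10,-1],[-90,-130,-165,15,-1],[-115,-175,-165,19,-1],[-128,-210,-165,19,-1],[-134,-230,-165,19,-1],[-134,-230,-165,19,-1],[-134,-230,-165,19,-1],[-134,-230,-165,19,-1]]]' 40; python3 - <<'E'
from h import *
w=cam("wrist"); s=cam("scene")
np.savez('two.npz',we=w['eye'],wi=w['image'],si=s['image'])
print(r.read_state()['ee_pos'])
a=cv2.resize(w['image'][0:240,160:480,::-1],None,fx=1.6,fy=1.6,interpolation=cv2.INTER_CUBIC)
b=cv2.resize(s['image'][260:350,260:355,::-1],(285,270),interpolation=cv2.INTER_CUBIC)
o=np.zeros((400,800,3),np.uint8); o[:384,:512]=a; o[:270,515:800]=b
cv2.imwrite('pics/z2.png',o)
E
```

```text
time: 5.25
ee_pos: [0.4205, -0.0709, 0.1995]
eef_rot: [0.97, -0.242, 0.0, 0.0]
ft_force: [-0.2, 0.8, -2.6]
width: 0.0474
grip_force: 40.0
[ 0.4204812  -0.07083185  0.19938078]
```

View pics/z2.png

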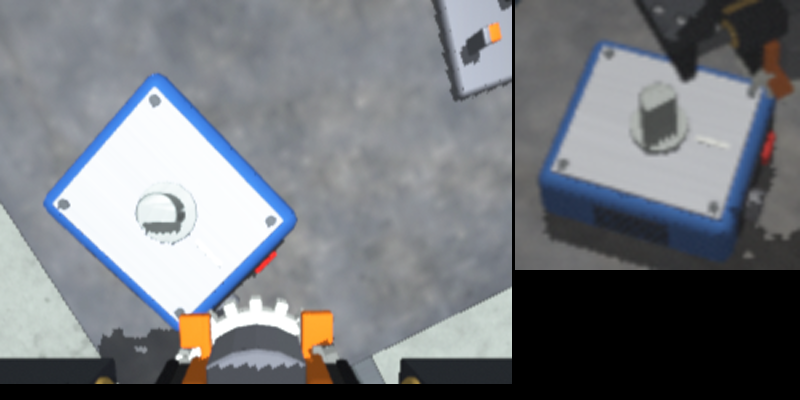

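The wrist view shows the collar centred near crop (166,212). The shaft tip's flat edge runs almost horizontally from (140,222) to (177,222), so the flat already nearly faces tool -x. A larger crop will give a precise measurement.

```bash
python3 - <<'E'
from h import *
z=np.load('two.npz'); a=z['wi'][105:160,235:290,::-1]
cv2.imwrite('pics/z3.png',cv2.resize(a,(550,550),interpolation=cv2.INTER_NEAREST))
E
```

```text
(no output)
```

View pics/z3.png

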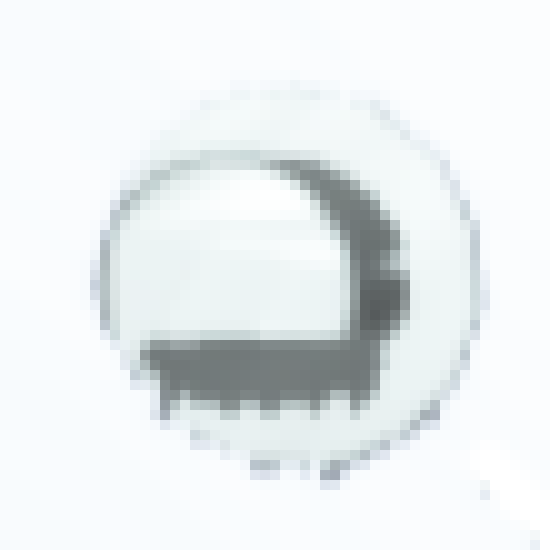

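```bash
python3 - <<'E'
from h import *
c=cam("wrist")
Q=lambda u,v,z:onz(c,235+u/10-.5,105+v/10-.5,z)
print('tip',Q(232,288,.092),'collar',Q(290,277,.06),'chord yaw',ang(Q(355,338,.092),Q(140,339,.092))-90)
s=cam("scene"); S=lambda u,v,z:onz(s,260+(u-515)/3-.5,260+v/3-.5,z)
print('scene collar',S(659,124,.06))
print(delta([.5,-.048,.135],-28))
E
```

```text
tip [ 0.49998304 -0.04987565  0.092     ] collar [ 0.50041405 -0.0491865   0.06      ] chord yaw -27.78422517181638
scene collar [ 0.49764529 -0.04932326  0.06      ]
(array([ 59.7, -57.3,  64.3]), np.float64(-0.02), 'yaw now', np.float64(-28.02))
```

```bash
python3 -m crank '[[[25,-25,20,0,-1],[45,-43,40,0,-1],[56,-53,55,0,-1],[60,-56,70,0,-1],[60,-56,77,0,-1],[60,-56,77,0,-1],[60,-56,77,0,-1]]]' 40; python3 - <<'E'
from h import *
print(delta([.5,-.0492,.122],-27.8)); print(r.read_state()['ft_force'])
E
```

```text
time: 6.15
ee_pos: [0.4993, -0.049, 0.1231]
eef_rot: [0.97, -0.242, 0.0, 0.0]
ft_force: [-0.3, 0.3, -1.7]
width: 0.0477
grip_force: 40.0
(array([ 0.7, -0.1,  1.1]), np.float64(-0.18), 'yaw now', np.float64(-27.98))
[-0.26737959  0.29998215 -1.65427057]
```

Descending now. The tip should be met at TCP z of about 0.107.

```bash
python3 -m crank '[[[0.5,0,5,0,-1],[0.5,0,10,0,-1],[0.5,0,14,0,-1],[0.5,0,17,0,-1],[0.5,0,19,0,-1],[0.5,0,21,0,-1],[0.5,0,21,0,-1]]]' 40; python3 - <<'E'
from h import *
s=r.read_state(); print(s['ft_force'],s['torque'],s['ee_pos'])
E
```

```text
time: 6.85
ee_pos: [0.5, -0.0487, 0.1013]
eef_rot: [0.97, -0.241, -0.0, 0.0]
ft_force: [-0.3, -0.8, -2.0]
width: 0.0474
grip_force: 40.0
[-0.3435559  -0.77608825 -2.01014938] [ 0.04468651 -0.00880218  0.00330594] [ 0.49997695 -0.0487332   0.1012993 ]
```

The gear is 6 mm past the tip with no contact force, so the bore is on the shaft. I'll continue down.

```bash
python3 -m crank '[[[0,0,4,0,-1],[0,0,8,0,-1],[0,0,12,0,-1],[0,0,16,0,-1],[0,0,19,0,-1],[0,0,22,0,-1],[0,0,24,0,-1],[0,0,24,0,-1]]]' 40; python3 - <<'E'
from h import *
s=r.read_state(); print(s['ft_force'],s['torque'],s['ee_pos'])
E
```

```text
time: 7.65
ee_pos: [0.4999, -0.0487, 0.0773]
eef_rot: [0.97, -0.241, -0.0, 0.0]
ft_force: [0.8, 0.1, -1.9]
width: 0.0476
grip_force: 40.0
[ 0.83633663  0.07481736 -1.88823846] [0.04049385 0.06470085 0.0350498 ] [ 0.49994598 -0.04873896  0.07728134]
```

```bash
python3 -m crank '[[[0,0,1,0,-1],[0,0,2,0,-1],[0,0,3,0,-1],[0,0,3,0,-1]]]' 40
```

```text
time: 8.05
ee_pos: [0.5002, -0.0488, 0.075]
eef_rot: [0.97, -0.241, 0.0, 0.0]
ft_force: [-2.6, 0.4, 3.2]
width: 0.0473
grip_force: 40.0
```

```bash
python3 -m crank '[[[0,0,0.5,0,-1],[0,0,1,0,-1],[0,0,1.5,0,-1],[0,0,1.5,0,-1]]]' 40
```

```text
time: 8.45
ee_pos: [0.5004, -0.0488, 0.0747]
eef_rot: [0.97, -0.241, 0.0, 0.0]
ft_force: [-8.7, -0.5, 20.1]
width: 0.0478
grip_force: 40.0
```

That is a firm stop at home height with 20 N. I'll ease off, open, retract straight up and look.

```bash
python3 -m crank '[[[0,0,-1,0,-1],[0,0,-1.3,0,-1],[0,0,-1.3,0,1],[0,0,-1.3,0,1],[0,0,-1.3,0,1],[0,0,-1.3,0,1],[0,0,-1.3,0,1],[0,0,-1.3,0,1],[0,0,-15,0,1],[0,0,-40,0,1],[0,0,-80,0,1],[0,0,-120,0,1],[-40,0,-140,0,1],[-80,0,-140,0,1],[-80,0,-140,0,1],[-80,0,-140,0,1]]]' 40; python3 - <<'E'
from h import *
w=cam("wrist"); s=cam("scene")
o=np.zeros((400,800,3),np.uint8)
o[:,:480]=cv2.resize(w['image'][0:250,170:470,::-1],(480,400),interpolation=cv2.INTER_CUBIC)
o[:300,485:800]=cv2.resize(s['image'][255:350,260:360,::-1],(315,300),interpolation=cv2.INTER_CUBIC)
cv2.imwrite('pics/z4.png',o)
E
```

```text
time: 10.05
ee_pos: [0.4294, -0.0112, 0.2143]
eef_rot: [0.97, -0.241, 0.001, 0.0]
ft_force: [0.1, -0.3, -0.1]
width: 0.0872
grip_force: 0.0
```

View pics/z4.png

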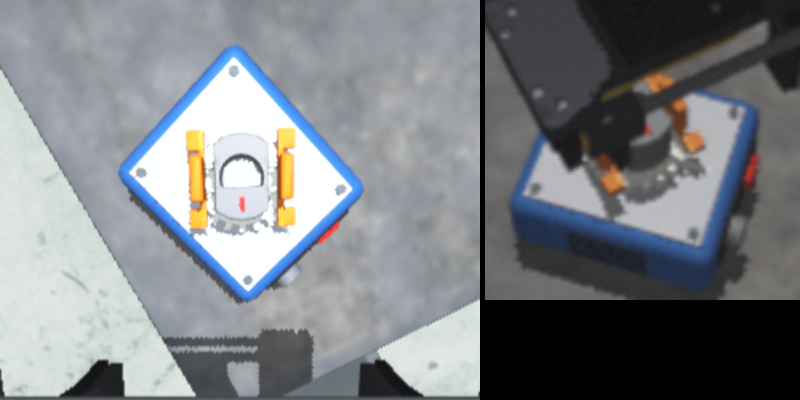

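The wrist view shows the gear centred and level on the unit, with the shaft filling the bore at (242,172) and both tabs sprung out. The gripper is clear, so I'm handing in.

```bash
python3 -c "
from bench import r
print(r.close_job())"
```

```text
the job is handed in; nothing more can be done
None
```

The gear came out of the dock and is on the drive shaft: it stopped firmly at home height under 20 N, looked level after release, the bystanders were never approached, and I handed the job in at about 10 s.

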